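# Set and lock a tripod's levelling leg at the tape mark

## Task

The tripod lying on the step has its levelling leg swung out with the red cam lever open; the leg is sprung, so it must be held. Take the leg at its lock, black housing and lever together in one grip, slide it in until the edge of the lock housing sits on the orange tape band, and only there, still holding it, squeeze the lever fully shut. Finish while still holding the leg by its lock, and leave the bottle, the reel and the screwdriver where they are.

Things in the scene. Friction and masses are not known exactly. Their poses are not given: they have to be found in the camera images.
- leg_pivot (a point): Upright pivot of the opened tripod leg, on the leg's axis at the tripod's black crown, 44 mm above the tiles (the whole leg lies level at that height). x axis: along the leg from crown to foot; z up. The leg swings level about it by up to 0.25 rad either side of mid-swing and yields sideways to 1 to 2 N at the lock. The tripod lies fast; its other legs lie about 55 degrees away on the +y side.
- band_mid (a point): Middle of the orange tape band, 10 mm wide, round the leg's bright inner tube (17 mm in diameter); on the leg's axis, axes as at leg_pivot. It stays where it is on the tube.
- lock_edge (a point): Edge of the lock housing that faces the crown, on the leg's axis; axes as at leg_pivot. From here towards the foot the leg's sliding part is a black housing 75 mm long, 26 wide, 30 high, centred on the axis, then a dark tube 25 mm in diameter to the rubber foot, 302 mm in all. It slides on the inner tube; unless held or locked a spring runs it out to its stop (3 N there, 5 N when 85 mm in).
- lock_grip (a point): Where to grip the lock from above: on the leg's axis, 52 mm from lock_edge towards the foot, 44 mm above the tiles. Here the lever's free end and the housing's opposite flat side fit together between fingers that close level, square across the leg. With the lever shut the two are 35 mm wide: 13 mm from the axis on the plain side (+y), 21.5 mm on the lever side (-y).
- foot_leg (a joint): How far the sliding part of the leg is pushed in, in m: 0 fully out (at its stop), growing as it moves towards the crown, up to 0.085.
- lever (a joint): Angle of the red cam lever, rad: 0 shut (flat along the housing, pointing to the foot), growing as it swings out, level, up to 1.6. Stiff: it stays where left and gives way to 12 to 18 N on its free end; fingers set a few mm narrower than lever and housing hold the leg with that force, and closing them further swings the lever in. Over the last 0.3 rad its cam grips the inner tube and locks it.
- lever_tip (a point): Centre of the lever's smooth free end, which slips along the finger as it closes (this can shift the leg by a mm or two): an upright round bar 20 mm high, 9 mm in diameter, 44 mm above the tiles, 43 mm from the lever's upright pivot pin. The pin lies 14 mm from lock_edge towards the foot and 17 mm to the side of the axis (-y of the axes at lock_edge, the side nearest the robot).
- drink: Bystander: yellow drink bottle with black cap, 64 mm in diameter, 185 mm tall, standing; origin at the middle of its base.
- reel: Bystander: empty grey solder reel, 60 mm in diameter, 38 mm high, standing flat; origin at the middle of its underside.
- screwdriver: Bystander: screwdriver with orange handle lying on the tiles; origin at the middle of its underside, x axis towards its tip.

How it is judged:
By the outcome, as a careful person would: the job done as asked, in the order asked, and still so for the second after the job is handed in, while the arm keeps its last pose, push and grip.
It also fails if it takes over 32 s, if anything falls off the work surface, if the arm or the gripper's body presses on something with over 40 N, if the wrist force passes 120 N, or if a joint passes its speed limit or range.

## Robot

A 6-joint arm with a two-finger parallel gripper is mounted at the origin on the work surface. World frame = base frame: x ahead of the robot, y to its left, z up, the work surface at z = 0. Lengths are in m, angles in rad, forces in N, time in s.
With the tool pointing down it reaches from about 0.35 to 0.975 m from the base axis. Payload 4.9 kg.
Tool frame: the origin (TCP) lies between the finger pads; the fingertips stand 22 mm ahead of it and the grasp point (between the pads) lies 3 mm ahead of it; z points along the fingers, y is the line along which they close (so a half turn about z gives the same grasp; the last joint's range is limited). The gripper opens to 85 mm and grips with 20 to 120 N. Pads are 22 mm wide; open, the fingers measure 114 mm over their backs; the gripper's body (76 mm by 85 mm) begins 54 mm behind the grasp point. The pads swing forward as they close: fully open they stand 13 mm farther back than shut.
Start: joints at [-1.262, 0.053, 1.613, -0, 1.476, -0.119], TCP at [0.259, -0.569, 0.253] pointing down, gripper open.
Joint ranges: [-3.01, 3.01], [-1.01, 2.22], [0.06, 2.58], [-1.02, 4.17], [0.09, 2.62], [-3.14, 3.14]. Speed limits (rad/s): [2.57, 2.57, 3.14, 3.14, 3.14, 3.14].

## Interface

Orientations are given as a unit quaternion [w, x, y, z].
In Python, from plant import state, grab_frame, get_calibration, job_done, recognise, regions_of gives the robot as it stands.
- The arm moves only by the tool apply_moves, never from a script. Its argument "targets" is a list of rows, each an object with "translation": the shift along the tool's x, y, z normalised to -1 to 1, where 1 is 100 mm, a list of three; "twist": the turn about the tool's z normalised to -1 to 1, where 1 is 0.1 rad; "hand": the opening, from 0 (shut) to 1 (fully open). A call has 1 to 8 rows; each row shifts and turns the commanded pose from where the row before left it, along the tool's axes as they then stand; what a row does not reach is not made up. A row lasts 1/10 s, in which the tool goes at most 50 mm and 8.59 degrees, less where a joint would pass 70% of its speed; a pose out of reach is approached as far as the arm can. A call with a number of a shift or a turn outside -1 to 1 is refused whole. A call with a gripper value outside its range is refused whole. The fingers move at their own pace and stop on an object; the grip force is fixed at half the most. Time passes only in rows, so rows that do not move let the fingers close. It gives the time, the measured TCP pose, the force, the opening and the grip force at its end, in the units of the state.
- state(): the state, without advancing time (a new reading comes with each control period).
- grab_frame(name): name is "scene" or "top" or "wrist"; returns the picture (480x640x3 uint8, red, green, blue); there is no depth.
- get_calibration(name): a dict with "camera_matrix" (3x3 intrinsics, pixels), "pose" (4x4, takes a point from camera to world coordinates). Camera axes: x right, y up, looking along -z (the intrinsics and any distortion apply to the point x, -y, -z); pixel columns grow to the right and rows downward; lengths in m; the calibration is good to about 2 mm. The wrist camera is an equidistant fisheye: a pixel r from the principal point sees the ray r / f radians off the axis. A picture is of the moment at which its call begins: read the wrist's pose just before it. get_calibration takes no time and is no camera call; for the wrist camera it gives the pose at the moment of the call.
- job_done(): hands the job in; it is judged then, once.
Trained networks look in the newest picture that a camera, given by its name, has taken for a name from the list of things; names that differ only in an ending like _2 or _b are one class to them, and where a whole thing is asked for, a point or a joint stands for the part that bears it (a point fixed in the world has none). Each returns a list of dicts, best first, with "score" (0 to 1); they miss things now and then, are a little off and sometimes report something else, mostly with a low value. They report only what shows in the picture. A call takes as long as a camera call.
- recognise(camera, query): "point" ([x, y, z] in m, in world coordinates, good to about 4 mm: the middle of the surface that is visible of it).
- regions_of(camera, query): "pixels" (480x640 bool, what is visible of it).
The state is a dict: "time": time; "joint_pos": joint angles; "joint_vel": joint speeds; "joint_efforts": joint torques, N m; "tool_pos": TCP position; "tool_rot": TCP orientation; "contact_force": force on the tool from outside, world axes, zero at the start; "ft_torque": the same for the moment, N m; "gripper_width": opening from 0.0 (shut) to 1.0 (fully open); "grasp_force": force on a finger pad.
Only numpy, scipy, OpenCV 4.12 (cv2) and the standard library are available. Lean on these libraries where they do the work, as an engineer would, in place of code of your own. Each camera call takes 0.05 s, during which the arm holds its last target. There are 200 camera calls.

## Working session

There is one attempt and no reset: what is moved stays moved. The work goes in short steps, Python scripts to look and compute and a tool call to move; the robot and the scene stay as the last step left them, time stands still between calls to the robot, and variables do not carry over. Pictures are saved under pics/ and viewed, at most 10 in all, crops included, and the job is handed in when it is done.

Besides the shell and the picture viewer there is one more tool, called after "Request:" by a JSON object that holds its "fn" and its "kwargs". apply_moves: Moves the arm, as the interface text tells. Its arguments: {"type":"object","properties":{"targets":{"type":"array"}},"required":["targets"]}

```bash
mkdir -p pics; cat > h.py <<'E'
import numpy as np, cv2
from plant import *
def ray(cam,u,v,cal=None):
    c=cal or get_calibration(cam);K=np.array(c["camera_matrix"]);P=np.array(c["pose"])
    x=(u-K[0,2])/K[0,0];y=(v-K[1,2])/K[1,1]
    if cam=="wrist":
        r=np.hypot(x,y);s=np.sin(r)/r if r>1e-9 else 1;d=np.array([x*s,-y*s,-np.cos(r)])
    else: d=np.array([x,-y,-1.])
    return P[:3,3],P[:3,:3]@d
def atz(cam,u,v,z,cal=None):
    o,d=ray(cam,u,v,cal);return o+d*(z-o[2])/d[2]
def save(cam,n):
    f=grab_frame(cam);cv2.imwrite(f"pics/{n}.png",f[:,:,::-1]);return f
E
python3 - <<'E'
from h import *
np.set_printoptions(precision=4,suppress=True)
s=state();print({k:s[k] for k in("time","tool_pos","tool_rot","gripper_width","contact_force")})
for c in("scene","top"):
    save(c,c+"0");print(c,np.array(get_calibration(c)["pose"]).round(3).tolist())
    for q in("leg_pivot","band_mid","lock_edge","lock_grip","lever_tip","drink","reel","screwdriver"):
        for r in recognise(c,q)[:2]: print(c,q,round(r["score"],2),np.array(r["point"]))
E
```

```text
{'time': 0.0, 'tool_pos': array([ 0.2591, -0.5681,  0.252 ]), 'tool_rot': array([-0.0011,  0.9772,  0.2123, -0.0001]), 'gripper_width': 1.0023234445377192, 'contact_force': array([-0.0858,  0.6146, -0.471 ])}
scene [[0.779, -0.441, 0.446, 0.927], [0.627, 0.563, -0.538, -0.32], [-0.013, 0.699, 0.715, 0.607], [0.0, 0.0, 0.0, 1.0]]
scene leg_pivot 0.82 [ 0.5679 -0.1808  0.055 ]
scene leg_pivot 0.37 [0.3561 0.0419 0.0388]
scene band_mid 0.65 [0.5505 0.0112 0.054 ]
scene lock_edge 0.6 [ 0.5704 -0.2169  0.0526]
scene lock_grip 0.84 [ 0.5665 -0.2178  0.0546]
scene drink 0.72 [0.6277 0.2299 0.1001]
scene reel 0.65 [0.3534 0.0402 0.0396]
scene reel 0.21 [ 0.5682 -0.2214  0.055 ]
scene screwdriver 0.72 [ 0.6538 -0.0724  0.0214]
scene screwdriver 0.41 [ 0.5669 -0.2161  0.0589]
top [[-0.02, 0.996, -0.091, 0.504], [-0.999, -0.023, -0.025, 0.097], [-0.027, 0.09, 0.996, 0.888], [0.0, 0.0, 0.0, 1.0]]
top leg_pivot 0.71 [ 0.554  -0.1303  0.0514]
top band_mid 0.64 [0.5487 0.0156 0.0545]
top lock_edge 0.76 [ 0.5582 -0.1927  0.0571]
top lock_grip 0.95 [ 0.5654 -0.1936  0.0523]
top lever_tip 0.71 [ 0.5217 -0.093   0.0502]
top drink 0.97 [0.6077 0.242  0.1288]
top reel 0.76 [0.3497 0.0474 0.0412]
top reel 0.36 [ 0.5593 -0.1937  0.059 ]
top screwdriver 0.73 [ 0.6507 -0.0645  0.0247]
```

View pics/top0.png

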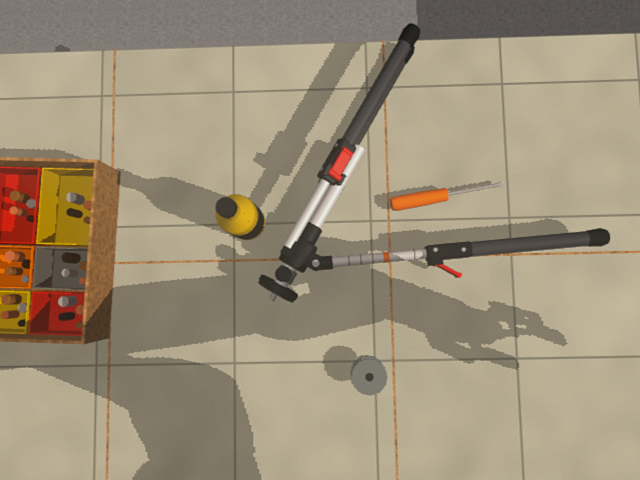

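View pics/scene0.png

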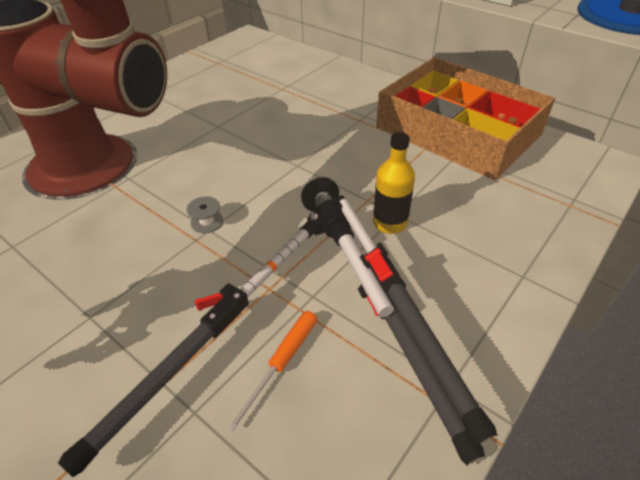

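Top view: the leg runs from its crown pivot at about (322,263), past the orange band (386,257) and lock housing (429–471, 250), to the foot at (603,237). The lever tip is at (458,274). The scene view agrees. I'll zoom in and measure.

```bash
python3 - <<'E'
from h import *
np.set_printoptions(precision=4,suppress=True)
f=cv2.imread("pics/top0.png")
cv2.imwrite("pics/crop0.png",cv2.resize(f[230:290,305:485],None,fx=4.4,fy=4.4,interpolation=cv2.INTER_CUBIC))
grab_frame("top")
for q in("band_mid","lock_edge","lever_tip","leg_pivot"):
    for r in regions_of("top",q)[:1]:
        v,u=np.nonzero(r["pixels"]);print(q,r["score"],len(u),u.min(),u.max(),v.min(),v.max(),u.mean(),v.mean(),atz("top",u.mean(),v.mean(),.05))
for n,(u,v,z) in dict(pivot=(322,263,.055),band=(386.5,257,.0525),edge=(429,253.5,.059),hend=(471,249,.059),tip=(458,274,.054),foot=(603,237,.05)).items(): print(n,atz("top",u,v,z))
E
```

```text
band_mid 0.59 62 383 388 252 262 385.43548387096774 256.83870967741933 [0.5473 0.0127 0.05  ]
lock_edge 0.73 3130 425 609 228 277 511.39009584664535 246.2664536741214 [ 0.5603 -0.1968  0.05  ]
lever_tip 0.54 126 438 460 265 277 449.8492063492063 270.5952380952381 [ 0.522  -0.0933  0.05  ]
leg_pivot 0.87 4179 318 609 228 277 474.284757118928 249.43694663795165 [ 0.5564 -0.1353  0.05  ]
pivot [0.539  0.1189 0.055 ]
band [0.5468 0.0112 0.0525]
edge [ 0.5508 -0.0583  0.059 ]
hend [ 0.5567 -0.1275  0.059 ]
tip [ 0.5161 -0.1056  0.054 ]
foot [ 0.5723 -0.3482  0.05  ]
```

View pics/crop0.png

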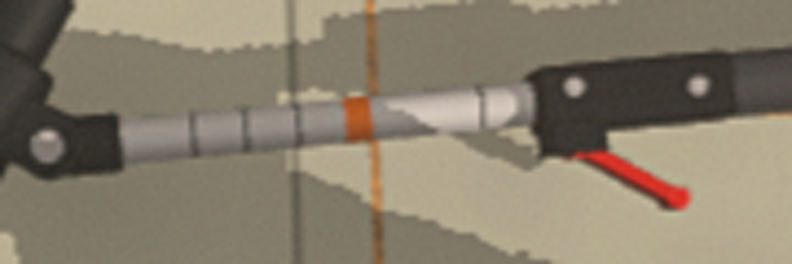

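The crop shows the pivot screw at full-image (315.5,263), the band at (386.5,257), the housing from u≈427 to 472 and the lever tip at (459.5,275). Next I'll refine these with pixel profiles and plan the approach.

```bash
cat >> h.py <<'E'
def meas(cam="top",show=True):
    f=grab_frame(cam).astype(int)
    return f
def totool(dw,s=None):
    from scipy.spatial.transform import Rotation as R
    s=s or state();q=s["tool_rot"];r=R.from_quat([q[1],q[2],q[3],q[0]])
    return r.inv().apply(dw), r.as_matrix()
E
python3 - <<'E'
from h import *
np.set_printoptions(precision=4,suppress=True)
f=cv2.imread("pics/top0.png").astype(int)
grab_frame("top")
m=regions_of("top","leg_pivot")[0]["pixels"]
P=[]
for u in range(482,590,4):
    v=np.nonzero(m[:,u])[0];P.append(atz("top",u,(v.min()+v.max())/2,.044)[:2])
P=np.array(P);k,b=np.polyfit(P[:,1],P[:,0],1);print("x=%.4f*y+%.4f"%(k,b),"resid",np.abs(np.polyval([k,b],P[:,1])-P[:,0]).max())
pv=atz("top",315.5,263.2,.06);print("pivot",pv,"line x there",k*pv[1]+b)
d=np.array([-k,-1])/np.hypot(k,1);print("leg dir",d)
# profile along row of axis
for u in range(380,395): print(u,f[257,u][::-1],end=" ")
print()
for u in range(420,435): print(u,f[253,u],f[249,u],end=" ")
print()
for u in range(464,478): print(u,f[249,u],end=" ")
print()
def al(u,v,z):
    p=atz("top",u,v,z)[:2]-np.array([k*pv[1]+b,pv[1]]);return p@d,p@[-d[1],d[0]]
for n,a in dict(band=(386.4,257,.0525),edge=(428,252.5,.059),hend=(472,248.7,.059),tip=(459.5,275,.054),tipnet=(458,274,.054)).items(): print(n,al(*a))
E
```

```text
x=-0.0764*y+0.5472 resid 0.0017753050918638547
pivot [0.5387 0.1296 0.06  ] line x there 0.537304651052876
leg dir [ 0.0761 -0.9971]
380 [152 145 136] 381 [152 145 139] 382 [152 145 140] 383 [163 120 100] 384 [174  94  50] 385 [177  88  35] 386 [177  90  39] 387 [176  89  38] 388 [175  89  43] 389 [163 114  87] 390 [150 135 124] 391 [147 140 132] 392 [143 136 129] 393 [142 135 127] 394 [144 136 128] 
420 [185 196 208] [114 123 130] 421 [187 198 210] [116 123 131] 422 [155 165 175] [119 127 136] 423 [131 140 148] [120 129 138] 424 [133 142 151] [121 131 139] 425 [138 145 155] [ 97 104 111] 426 [ 96 102 110] [57 64 69] 427 [49 55 61] [40 47 54] 428 [40 48 52] [44 51 56] 429 [47 55 58] [49 56 61] 430 [52 57 60] [47 54 60] 431 [50 55 60] [47 52 56] 432 [51 56 61] [52 59 65] 433 [48 56 59] [111 119 129] 434 [47 53 57] [150 162 174] 
464 [159 170 183] 465 [122 131 141] 466 [70 76 81] 467 [48 54 59] 468 [47 55 60] 469 [49 56 60] 470 [46 52 58] 471 [54 57 61] 472 [68 73 78] 473 [75 82 86] 474 [75 81 86] 475 [75 81 86] 476 [76 79 85] 477 [73 79 85] 
band (np.float64(0.1185956425381882), np.float64(0.000500523997561763))
edge (np.float64(0.18690621972374885), np.float64(0.0009091298751396535))
hend (np.float64(0.2594766929311007), np.float64(5.9131621620545836e-05))
tip (np.float64(0.23508944035983984), np.float64(-0.04095994130221178))
tipnet (np.float64(0.23283818553763586), np.float64(-0.0390836772800639))
```

Request:
{"fn": "apply_moves", "kwargs": {"targets": [{"translation":[0,0,0],"twist":-1,"hand":1},{"translation":[0,0,0],"twist":-1,"hand":1},{"translation":[0,0,0],"twist":-1,"hand":1},{"translation":[0,0,0],"twist":-1,"hand":1},{"translation":[0,0,0],"twist":-1,"hand":1},{"translation":[0,0,0],"twist":-1,"hand":1}]}}

```text
time: 1.85
tool_pos: [0.2593, -0.5687, 0.2533]
tool_rot: [0.0, 0.87, 0.493, -0.0]
contact_force: [0.2, -0.6, -0.6]
gripper_width: 1.001
grasp_force: 0.0
```

Request:
{"fn": "apply_moves", "kwargs": {"targets": [{"translation":[0,0,0],"twist":-1,"hand":1},{"translation":[0,0,0],"twist":-1,"hand":1},{"translation":[0,0,0],"twist":-1,"hand":1},{"translation":[0,0,0],"twist":-1,"hand":1},{"translation":[0,0,0],"twist":-1,"hand":1},{"translation":[0,0,0],"twist":-1,"hand":1},{"translation":[0,0,0],"twist":-0.2,"hand":1}]}}

```text
time: 2.55
tool_pos: [0.2593, -0.5686, 0.2533]
tool_rot: [0.0, 0.679, 0.734, 0.0]
contact_force: [-0.2, 0.2, -0.9]
gripper_width: 1.004
grasp_force: 0.0
```

```bash
python3 - <<'E'
from h import *
s=state();t,R=totool(np.array([.5399,-.1084,.046])-s["tool_pos"],s);print(s["time"],s["tool_pos"],t,R.round(4))
E
```

```text
2.55 [ 0.25928225 -0.5686499   0.25330753] [0.43704085 0.31553828 0.20732486] [[-0.0777  0.997   0.    ]
 [ 0.997   0.0777  0.    ]
 [ 0.      0.     -1.    ]]
```

Request:
{"fn": "apply_moves", "kwargs": {"targets": [{"translation":[0.364,0.263,0.1],"twist":0,"hand":1},{"translation":[0.364,0.263,0.1],"twist":0,"hand":1},{"translation":[0.364,0.263,0.1],"twist":0,"hand":1},{"translation":[0.364,0.263,0.1],"twist":0,"hand":1},{"translation":[0.364,0.263,0.1],"twist":0,"hand":1},{"translation":[0.364,0.263,0.1],"twist":0,"hand":1}]}}

```text
time: 3.15
tool_pos: [0.4005, -0.3372, 0.1932]
tool_rot: [0.0, 0.68, 0.733, 0.0]
contact_force: [-0.1, 0.4, -0.3]
gripper_width: 0.997
grasp_force: 0.0
```

Request:
{"fn": "apply_moves", "kwargs": {"targets": [{"translation":[0.364,0.263,0.1],"twist":0,"hand":1},{"translation":[0.364,0.263,0.1],"twist":0,"hand":1},{"translation":[0.364,0.263,0.1],"twist":0,"hand":1},{"translation":[0.364,0.263,0.1],"twist":0,"hand":1},{"translation":[0.364,0.263,0.1],"twist":0,"hand":1},{"translation":[0.364,0.263,0.1],"twist":0,"hand":1},{"translation":[0,0,0],"twist":0,"hand":1}]}}

```text
time: 3.85
tool_pos: [0.5412, -0.1045, 0.1318]
tool_rot: [-0.001, 0.678, 0.735, 0.0]
contact_force: [0.0, -0.2, -0.7]
gripper_width: 1.0
grasp_force: 0.0
```

```bash
python3 - <<'E'
from h import *
s=state();t,R=totool(np.array([.5399,-.1084,.046])-s["tool_pos"],s);print(s["time"],s["tool_pos"],t)
c=get_calibration("wrist");print(c)
save("wrist","w1")
for q in("band_mid","lock_edge","lock_grip","lever_tip"):
    for r in recognise("wrist",q)[:1]: print(q,r)
E
```

```text
3.85 [ 0.54119876 -0.10452907  0.1318234 ] [-0.00394257 -0.00147828  0.08581724]
{'camera_matrix': array([[371.64829954,   0.        , 319.68649061],
       [  0.        , 371.64829954, 235.71150871],
       [  0.        ,   0.        ,   1.        ]]), 'pose': array([[ 0.99666586, -0.07885164, -0.02096638,  0.53520242],
       [ 0.08155917,  0.95558532,  0.28320452, -0.03203857],
       [-0.00229598, -0.28397027,  0.95883034,  0.25243301],
       [ 0.        ,  0.        ,  0.        ,  1.        ]])}
band_mid {'point': [0.5493, 0.0134, 0.0511], 'score': 0.72}
lock_edge {'point': [0.5534, -0.1046, 0.059], 'score': 0.89}
lock_grip {'point': [0.5508, -0.1041, 0.0534], 'score': 0.97}
lever_tip {'point': [0.5247, -0.0932, 0.0502], 'score': 0.75}
```

View pics/w1.png

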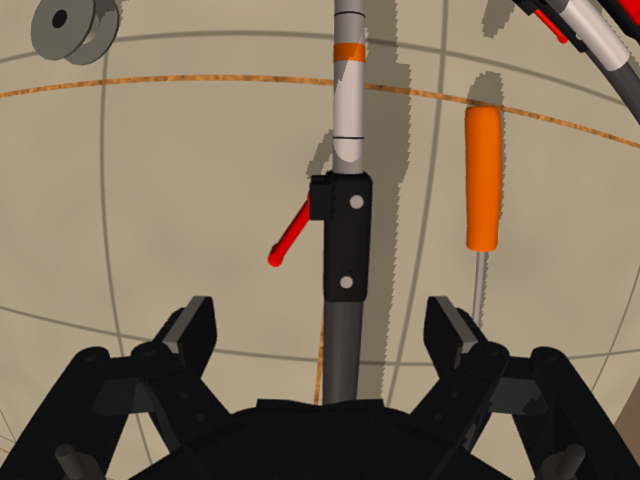

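The wrist view shows the band at (349,52), housing edge (348,175), housing end (345,300) and lever tip (276,259). The fingers are open, with the leg between them.

```bash
python3 - <<'E'
from h import *
np.set_printoptions(precision=4,suppress=True)
c=get_calibration("wrist");f=cv2.imread("pics/w1.png").astype(int)
o=np.array([.5373,.1296]);d=np.array([.0761,-.9971]);n=np.array([-d[1],d[0]])
for k,a in dict(band=(349.5,52,.0525),band0=(349.5,43.5,.0525),band1=(349.5,60.5,.0525),edge=(349,177,.059),edge2=(349,174,.059),hend=(345.5,300,.059),tubeL=(324,380,.044),tubeR=(357.5,380,.044),tL=(334.5,100,.044),tR=(363.5,100,.044),hL=(326,240,.059),hR=(370,240,.059),tip=(276,258,.054)).items():
    p=atz("wrist",*a,c)[:2];print(k,p,(p-o)@d,(p-o)@n)
print([ (v,f[v,341].sum()) for v in range(166,186)]);print([(v,f[v,345].sum()) for v in range(292,306)])
s=state();print(s["time"],s["tool_pos"])
E
```

```text
band [0.547  0.0058] 0.12418779553122249 0.0002911844331730271
band0 [0.5467 0.0106] 0.1193431994942916 0.0003116664373397299
band1 [0.5474 0.001 ] 0.1289866759491606 0.00027652020996215567
edge [ 0.5518 -0.0619] 0.1920457980161881 -0.0001442919726541027
edge2 [ 0.5516 -0.0603] 0.19044044861168602 -0.00016618213211343395
hend [ 0.5568 -0.1334] 0.26373256747503443 -0.0005832448318675674
tubeL [ 0.5502 -0.2061] 0.3356781551067309 -0.012688184963164368
tubeR [ 0.574  -0.2047] 0.3361386454620051 0.011166625994259851
tL [ 0.5414 -0.0208] 0.15032270045127555 -0.007398089185844772
tR [ 0.5575 -0.0193] 0.15002374336975052 0.008791304504133086
hL [ 0.5424 -0.0976] 0.22690711289454407 -0.012194478348422362
hR [ 0.5667 -0.0958] 0.22693739971516497 0.012184402322731368
tip [ 0.5148 -0.1121] 0.23932324724301984 -0.04084213938373398
[(166, np.int64(320)), (167, np.int64(320)), (168, np.int64(321)), (169, np.int64(320)), (170, np.int64(322)), (171, np.int64(321)), (172, np.int64(299)), (173, np.int64(219)), (174, np.int64(64)), (175, np.int64(24)), (176, np.int64(30)), (177, np.int64(39)), (178, np.int64(53)), (179, np.int64(48)), (180, np.int64(59)), (181, np.int64(65)), (182, np.int64(72)), (183, np.int64(74)), (184, np.int64(76)), (185, np.int64(75))]
[(292, np.int64(74)), (293, np.int64(76)), (294, np.int64(76)), (295, np.int64(76)), (296, np.int64(75)), (297, np.int64(76)), (298, np.int64(69)), (299, np.int64(71)), (300, np.int64(65)), (301, np.int64(81)), (302, np.int64(150)), (303, np.int64(181)), (304, np.int64(180)), (305, np.int64(176))]
4.1 [ 0.5402 -0.11    0.1338]
```

Request:
{"fn": "apply_moves", "kwargs": {"targets": [{"translation":[0,0,0.3],"twist":0,"hand":1},{"translation":[0,0,0.3],"twist":0,"hand":1},{"translation":[0,0,0.2],"twist":0,"hand":1},{"translation":[0,0,0.12],"twist":0,"hand":1},{"translation":[0,0,0],"twist":0,"hand":1},{"translation":[0,0,0],"twist":0,"hand":1}]}}

```text
time: 4.7
tool_pos: [0.5409, -0.1097, 0.0423]
tool_rot: [0.001, 0.68, 0.733, 0.0]
contact_force: [-0.2, -0.1, -0.8]
gripper_width: 1.0
grasp_force: 0.0
```

```bash
python3 - <<'E'
from h import *
for i in range(3):
    s=state();print(s["time"],s["tool_pos"],s["contact_force"],s["gripper_width"]);
    if i<2: c=get_calibration("wrist");save("wrist","w2")
print(totool(np.array([.5399,-.1084,.041])-s["tool_pos"],s)[0])
E
```

```text
4.7 [ 0.54085594 -0.10969192  0.04227574] [-0.22974528 -0.13889924 -0.75835399] 0.9998028464608927
4.75 [ 0.54135044 -0.10966923  0.04284817] [0.03959182 0.18195927 1.23538131] 1.0029373932311283
4.8 [ 0.54153742 -0.10956759  0.04305491] [ 0.27223231 -0.93489388 -0.0573327 ] 1.0032315036897739
[ 0.00129177 -0.00154916  0.00204902]
```

View pics/w2.png

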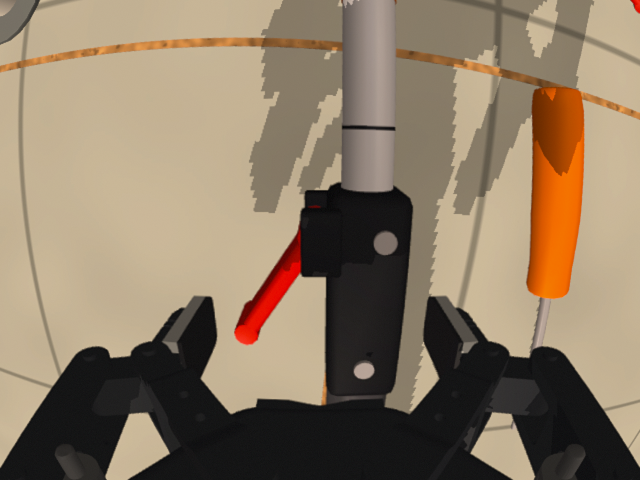

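The wrist view shows the lever tip (247,332) and the housing both between the pads, level with them. Closing lightly.

Request:
{"fn": "apply_moves", "kwargs": {"targets": [{"translation":[0,0,0],"twist":0,"hand":0.7},{"translation":[0,0,0],"twist":0,"hand":0.7},{"translation":[0,0,0],"twist":0,"hand":0.7},{"translation":[0,0,0],"twist":0,"hand":0.7},{"translation":[0,0,0],"twist":0,"hand":0.7}]}}

```text
time: 5.3
tool_pos: [0.5403, -0.1088, 0.0413]
tool_rot: [-0.0, 0.679, 0.734, -0.0]
contact_force: [0.1, 1.4, -0.4]
gripper_width: 0.7
grasp_force: 0.0
```

Request:
{"fn": "apply_moves", "kwargs": {"targets": [{"translation":[0,0,0],"twist":0,"hand":0.65},{"translation":[0,0,0],"twist":0,"hand":0.65},{"translation":[0,0,0],"twist":0,"hand":0.65},{"translation":[0,0,0],"twist":0,"hand":0.65}]}}

```text
time: 5.7
tool_pos: [0.5406, -0.1089, 0.0417]
tool_rot: [0.0, 0.679, 0.734, 0.0]
contact_force: [-1.9, 1.2, 4.3]
gripper_width: 0.656
grasp_force: 17.6
```

Request:
{"fn": "apply_moves", "kwargs": {"targets": [{"translation":[0.08,0,0],"twist":0,"hand":0.65},{"translation":[0.08,0,0],"twist":0,"hand":0.65},{"translation":[0.08,0,0],"twist":0,"hand":0.65},{"translation":[0.08,0,0],"twist":0,"hand":0.65},{"translation":[0.08,0,0],"twist":0,"hand":0.65},{"translation":[0.08,0,0],"twist":0,"hand":0.65},{"translation":[0.08,0,0],"twist":0,"hand":0.65},{"translation":[0.04,0,0],"twist":0,"hand":0.65}]}}

```text
time: 6.5
tool_pos: [0.5362, -0.0484, 0.0418]
tool_rot: [0.001, 0.679, 0.734, 0.0]
contact_force: [1.1, -5.8, 4.3]
gripper_width: 0.651
grasp_force: 17.8
```

Request:
{"fn": "apply_moves", "kwargs": {"targets": [{"translation":[0,0,0],"twist":0,"hand":0.65},{"translation":[0,0,0],"twist":0,"hand":0.65}]}}

```text
time: 6.7
tool_pos: [0.5362, -0.0487, 0.0417]
tool_rot: [0.0, 0.679, 0.734, 0.0]
contact_force: [0.6, -3.6, 5.3]
gripper_width: 0.653
grasp_force: 17.4
```

```bash
python3 - <<'E'
from h import *
s=state();print(s["time"],s["tool_pos"],s["contact_force"],s["grasp_force"])
f=save("wrist","w3");g=save("top","t3");h=save("scene","s3")
A=cv2.resize(f[0:300,200:520],None,fx=1.2,fy=1.2);B=cv2.resize(g[225:295,340:460],None,fx=3.3,fy=3.3,interpolation=2)
C=cv2.resize(h[220:340,180:320],None,fx=2.8,fy=2.8,interpolation=2)
W=np.zeros((600,790,3),np.uint8);W[:360,:384]=A;W[:231,390:786]=B;W[240:576,390:782]=C;cv2.imwrite("pics/m3.png",W[:,:,::-1])
E
```

```text
6.7 [ 0.53618559 -0.04865198  0.04172333] [ 0.56602676 -3.59182838  5.29486202] 17.406396567821503
```

View pics/m3.png

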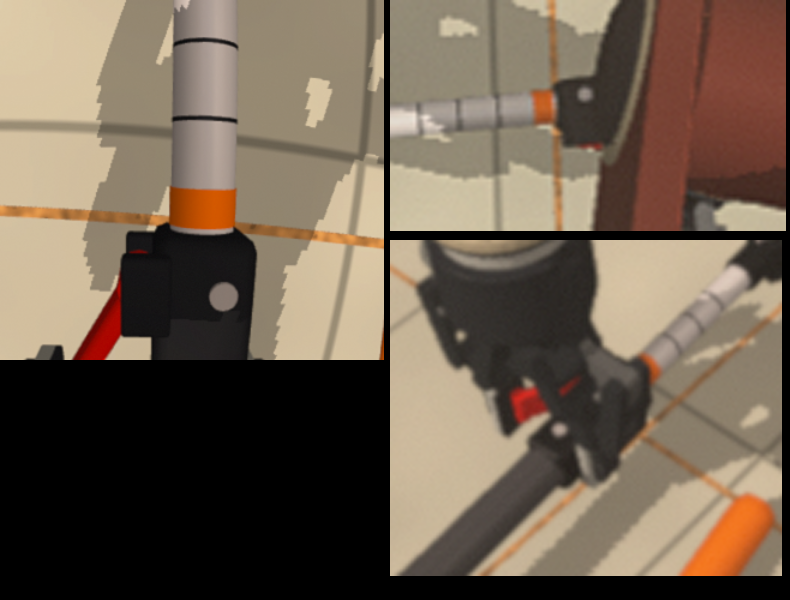

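The wrist crop shows the band (crop v 188–230) fully clear, with about 1 mm of bright tube between it and the housing edge (v≈235). The top and scene crops agree. About 6 mm is left, which matches the planned 67 mm.

Request:
{"fn": "apply_moves", "kwargs": {"targets": [{"translation":[0.03,0,0],"twist":0,"hand":0.65},{"translation":[0.03,0,0],"twist":0,"hand":0.65},{"translation":[0,0,0],"twist":0,"hand":0.63},{"translation":[0,0,0],"twist":0,"hand":0.61},{"translation":[0,0,0],"twist":0,"hand":0.59},{"translation":[0,0,0],"twist":0,"hand":0.58},{"translation":[0,0,0],"twist":0,"hand":0.58},{"translation":[0,0,0],"twist":0,"hand":0.58}]}}

```text
time: 7.65
tool_pos: [0.5367, -0.0431, 0.0427]
tool_rot: [0.001, 0.68, 0.734, 0.001]
contact_force: [0.7, -3.8, 8.0]
gripper_width: 0.586
grasp_force: 15.5
```

```bash
cat >> h.py <<'E'
def band(name):
    s=state();c=get_calibration("wrist");f=save("wrist",name);h=cv2.cvtColor(f,cv2.COLOR_RGB2HSV)
    m=((h[...,0]>6)&(h[...,0]<18)&(h[...,1]>200)&(h[...,2]>90)).astype(np.uint8);m[:,:330]=0;m[:,405:]=0;m[300:]=0
    n,l,st,_=cv2.connectedComponentsWithStats(m);i=1+st[1:,4].argmax();v,u=np.nonzero(l==i)
    out=[]
    for x in range(u.min()+8,u.max()-8,5):
        w=v[u==x];out.append([(atz("wrist",x,w.min()-.5,.0525,c)[1]-atz("wrist",x,w.max()+.5,.0525,c)[1])*1e3])
    print(s["time"],s["tool_pos"],"visible band mm",np.round(np.ravel(out),2),st[i])
    return f
E
python3 - <<'E'
from h import *
f=band("w4");cv2.imwrite("pics/m4.png",cv2.resize(f[100:400,200:500],None,fx=2,fy=2)[:,:,::-1])
s=state();print(s["contact_force"],s["grasp_force"],s["gripper_width"])
E
```

```text
7.65 [ 0.53668461 -0.04311495  0.04274476] visible band mm [5.46 5.78 5.78 5.79 5.79 5.8  5.8  5.81] [333 173  55  22 999]
[ 1.63486826 -4.96868015  8.43358421] 15.455056428909302 0.5848431806258293
```

View pics/m4.png

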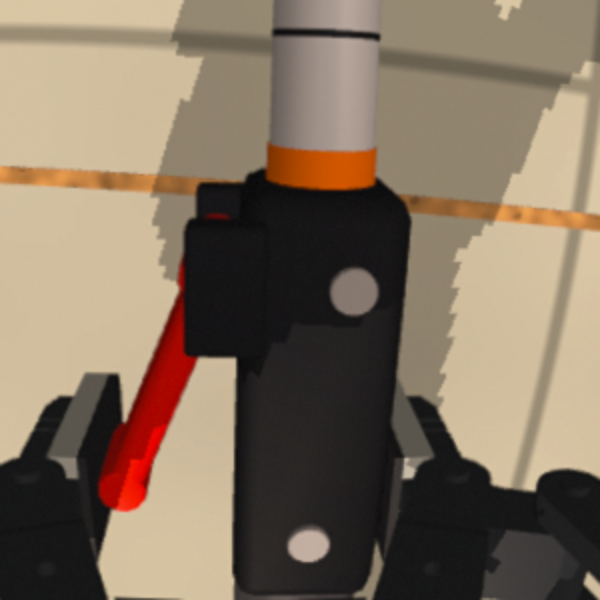

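The lock edge now covers part of the band: about 6 of its 10 mm still show at crop v 148–187, so the edge is about 1 mm short of the middle. I'll correct that, bring the leg square and raise the tool slightly.

Request:
{"fn": "apply_moves", "kwargs": {"targets": [{"translation":[0.005,0.02,-0.005],"twist":0,"hand":0.58},{"translation":[0.005,0.02,-0.005],"twist":0,"hand":0.57},{"translation":[0,0,0],"twist":0,"hand":0.57},{"translation":[0,0,0],"twist":0,"hand":0.57}]}}

```text
time: 8.1
tool_pos: [0.5396, -0.0419, 0.043]
tool_rot: [0.0, 0.68, 0.734, 0.0]
contact_force: [-0.7, -4.2, 6.3]
gripper_width: 0.574
grasp_force: 13.5
```

```bash
python3 - <<'E'
from h import *
band("w5")
s=state();print(s["contact_force"],s["grasp_force"],s["gripper_width"])
E
```

```text
8.1 [ 0.53963233 -0.04187142  0.04300288] visible band mm [4.88 4.58 4.89 4.89 4.89 5.2  4.6  4.9 ] [330 176  54  20 851]
[ 0.21705429 -4.25655852  7.44103669] 13.485757112503052 0.5727797706081107
```

Request:
{"fn": "apply_moves", "kwargs": {"targets": [{"translation":[0,0.01,-0.002],"twist":0,"hand":0.55},{"translation":[0,0.01,-0.002],"twist":0,"hand":0.53},{"translation":[0,0.01,-0.002],"twist":0,"hand":0.51},{"translation":[0,0,0],"twist":0,"hand":0.51}]}}

```text
time: 8.55
tool_pos: [0.5427, -0.0417, 0.0438]
tool_rot: [0.0, 0.679, 0.734, 0.0]
contact_force: [-2.1, -5.1, 7.4]
gripper_width: 0.517
grasp_force: 13.2
```

```bash
python3 - <<'E'
from h import *
band("w6")
s=state();print(s["contact_force"],s["grasp_force"],s["gripper_width"])
E
```

```text
8.55 [ 0.54268963 -0.04166883  0.04380009] visible band mm [5.22 4.92 4.92 4.92 4.93 4.93] [330 177  46  18 715]
[-0.77110727 -4.03405387  8.13049881] 13.254113048315048 0.5175600990179887
```

Still centred on the band, with 4.9 mm visible. Now the full squeeze.

Request:
{"fn": "apply_moves", "kwargs": {"targets": [{"translation":[0,0.01,-0.002],"twist":0,"hand":0.48},{"translation":[0,0.01,-0.002],"twist":0,"hand":0.45},{"translation":[0,0.01,-0.002],"twist":0,"hand":0.42},{"translation":[0,0.005,-0.002],"twist":0,"hand":0.38},{"translation":[0,0,0],"twist":0,"hand":0.3},{"translation":[0,0,0],"twist":0,"hand":0.2},{"translation":[0,0,0],"twist":0,"hand":0.2},{"translation":[0,0,0],"twist":0,"hand":0.2}]}}

```text
time: 9.4
tool_pos: [0.5472, -0.0415, 0.0453]
tool_rot: [0.001, 0.68, 0.733, 0.001]
contact_force: [1.8, -4.2, 8.1]
gripper_width: 0.364
grasp_force: 58.7
```

```bash
python3 - <<'E'
from h import *
f=band("w7");cv2.imwrite("pics/m7.png",cv2.resize(f[100:400,200:500],None,fx=2,fy=2)[:,:,::-1])
s=state();print(s["contact_force"],s["grasp_force"],s["gripper_width"],s["gripper_width"]*85)
E
```

```text
9.4 [ 0.5472144  -0.04148023  0.04526281] visible band mm [5.29 5.29 4.98] [330 175  28  19 446]
[ 1.73234699 -4.03542324  7.83884401] 58.732184171676636 0.3645367757876382 30.985625941949248
```

View pics/m7.png

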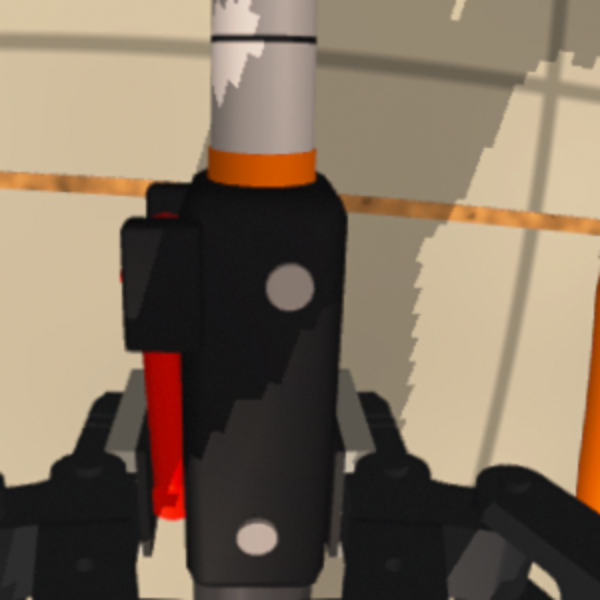

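The lever lies flat along the housing (crop (165,350)–(172,515)). The housing edge sits mid-band, about 5 mm still showing, and the grip reads 59 N. Handing in.

```bash
python3 -c "
from plant import *
print(job_done())"
```

```text
the job is handed in; nothing more can be done
None
```

The leg is pushed in with its lock edge at the middle of the orange band, the lever looks fully shut in the wrist camera, and the gripper still holds the lock; the job was handed in at about 9.5 s, and the bottle, reel and screwdriver were not touched.

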